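Back the reel feeder off by one notch

ROBOT

A 6-joint arm with a two-finger parallel gripper is mounted at the origin on a cart in front of the work surface, level with it; the furniture and walls round the work are solid. World frame = base frame: x ahead of the robot, y to its left, z up, the work surface at z = 0. Lengths are in m, angles in rad, forces in N, time in s.
With the tool pointing down it reaches from about 0.4 to 0.825 m from the base axis. Payload 7 kg.
Tool frame: the origin (TCP) lies midway between the tips of the shut fingers; the grasp point (between the pads) lies 19 mm behind it; z points along the fingers, x is the direction in which the jaws open and shut, and the axes are right-handed (so a half turn about z gives the same grasp; the last joint's range is limited). The gripper opens to 88 mm and grips with 3 to 60 N. Pads are 19 mm wide; open, the fingers measure 130 mm over their backs; the gripper's body (78 mm by 193 mm) begins 47 mm behind the grasp point.
Start: joints at [1.493, 0.359, 0.012, 0, -1.224, -0.288], TCP at [0.241, 0.63, 0.227] pointing down, gripper open.
Joint ranges: [-3.07, 3.07], [-1.43, 2.12], [-1.02, 1.25], [-3.03, 1.67], [-3.05, -0], [-3.03, 3.03]. Speed limits (rad/s): [2.39, 2.39, 3.01, 3.14, 3.14, 3.14].

INTERFACE

Orientations are given as [roll, pitch, yaw] about the fixed x, y, z axes, in that order (R = Rz(yaw) Ry(pitch) Rx(roll)).
In Python, from station import arm, grab_frame, camera_params gives the robot as it stands.
- The arm moves only by the shell command python3 -m handwheel 'ROWS' [FORCE]. ROWS is JSON, a list that holds one entry, the list of rows, each a list of 5 numbers: the finger opening in m, from 0 to 0.0876, then the shift along the tool's x, y, z in m, then the turn about the tool's z in degrees. A call has 1 to 20 rows; each row is the pose to reach, as a shift and turn from the pose measured when the call began, along the tool's axes at that moment; what a row does not reach only later rows make up. A row lasts 1/12 s, in which the tool goes at most 41.7 mm and 7.16 degrees, less where a joint would pass 70% of its speed; a pose out of reach is approached as far as the arm can. A call with a gripper value outside its range is refused whole. The fingers move at their own pace and stop on an object; FORCE is the grip in N (left out, the last holds). Time passes only in rows, so rows that repeat a pose let the fingers close. It gives the time, the measured TCP pose, the force and the opening at its end, in the units of the state.
- arm.get_state(): the state, without advancing time (a new reading comes with each control period).
- grab_frame(name): name is "side" or "top" or "wrist"; returns the picture (384x512x3 uint8, blue, green, red); there is no depth.
- camera_params(name): a dict with "intrinsics" (3x3 intrinsics, pixels), "k1" (the pictures are not rectified: a ray, as slopes to the right and down, at radius r is drawn at 1 + k1 r^2 times it, then the intrinsics apply), "R" (3x3) and "t" (3): a world point X has camera coordinates R X + t; the wrist camera has in their place "tool_from_camera" (4x4, takes a point from camera to tool coordinates, whose origin is the TCP and whose axes are the tool frame's). Camera axes: x right, y down, z forward; pixel columns grow to the right and rows downward; lengths in m; the calibration is good to about 2 mm. A picture is of the moment at which its call begins: read the wrist's pose just before it. camera_params takes no time and is no camera call.
- arm.job_done(): hands the job in, once; it reports no verdict.
The state is a dict: "t": time; "q": joint angles; "qd": joint speeds; "joint_efforts": joint torques, N m; "eef_pos": TCP position; "ee_rot": TCP orientation; "force": force on the tool from outside, world axes, zero at the start; "moment": the same for the moment, N m; "width": finger opening in m.
Only numpy, scipy, OpenCV 4.12 (cv2) and the standard library are available. Lean on these libraries where they do the work, as an engineer would, in place of code of your own. Each camera call takes 0.05 s, during which the arm holds its last target.

TASK

The hand-fed reel feeder has been fed one notch too far. Seen from its front, push the pawl's pin to the right with a fingertip so that the pawl lifts out of the wheel and stays back on its stop, then push a peg so that the wheel goes backward (clockwise) by just one notch. Finally push the pawl back over so that it drops fully home and locks the wheel in that notch; grasp nothing, and leave the loose things round the feeder where they are.

Things in the scene. Friction and masses are not known exactly. Their poses are not given: they have to be found in the camera images.
- feeder: Reel feeder fixed to the bench: foot plate 250 wide x 130 x 12 mm, grey back plate, upright toothed steel wheel before it, white reel behind it, dark pawl right of the wheel. Origin: on the bench under the wheel's middle; z up, front looks along -x, +y is left in the front view. Foot spans y -150 to 100, x -60 to 70 mm. Wheel 120 mm over the teeth, x -6 to 6, top at 150 mm; reel x 24 to 42.
- feed_wheel (a joint): Turn of the wheel, rad; grows backward = clockwise seen from the front. 10 notches of 0.628. Starts within 0.08 of 0, pawl in a notch and blocking backward; the next notch back has its middle at 0.628. The pawl drops home within about 0.09 of a notch's middle; further back it lands on a tooth. Turns stiffly (0.10 N m, 2 N at a peg), stays where left.
- wheel_peg (a point): On the axis of the wheel's black peg that is uppermost at the start; moves with it. Three pegs, 120 deg apart, 12 mm thick, parallel to the axle and 48 mm from it, sticking out forward (feeder x -36 to -6; this point -25 mm). At wheel 0 it is at feeder y +7, height 138 mm; one notch back moves it 29 mm right, 5 mm down.
- wheel_hub (a point): On the wheel's axle, 18 mm in front of the wheel's mid-plane (feeder x -18, y 0), height 90 mm; fixed.
- pawl (a joint): Turn of the pawl, rad: a V of two bars on one pivot, nose bar and thumb arm with a pin. 0 = nose fully home in a notch (arm leans left, 25 deg from upright). Grows clockwise seen from the front as it is lifted; balances near 0.55, on its stop at 1.05 (arm 35 deg right). Swings freely, falls by its weight (80 g) home from below that, onto the stop from above. On top of a tooth it reads about 0.17.
- pawl_pin (a point): On the axis of the pawl's black pin; moves with it. Pin 12 mm thick, parallel to the axle, 58 mm from the pivot, sticking out forward past the pegs (feeder x -75 to -5; this point -62 mm). Home: feeder y -69, height 131 mm; arm upright: y -93, 137 mm; on the stop: y -126, 126 mm.
- pawl_pivot (a point): Pivot of the pawl, fixed: feeder x -14, y -93 mm, height 79 mm; the nose bar is 60 mm long from here to the middle of the nose, the arm 58 mm to the pin.
- solder_spool: Spool of solder with green flanges, 63 x 69 x 90 mm, loose, left of the feeder; leave alone. Origin under its middle.
- flux_bottle: Small brown bottle with black cap, 34 mm across, 85 mm high, loose, right of the feeder; leave alone. Origin under its middle.
- relay_cube: Pale relay block 22 x 28 x 38 mm, loose, in front of the feeder; leave alone. Origin under its middle.
- screw_tin: Round open tin of screws, 60 mm across, 20 mm high, loose, in front of the feeder; leave alone. Origin under its middle.

How it is judged:
On the way, in this order (a step that is already met when the one before it is completed fails the run):
1. the pawl is lifted over onto its stop before the wheel is turned back (value of joint pawl above 0.9 rad and value of joint feed_wheel below 0.2 rad), for 0.2 s.
2. the wheel is turned back one notch with the pawl still up (value of joint pawl above 0.9 rad and value of joint feed_wheel between 0.44 and 0.76 rad), for 0.2 s.
At the end, for the whole second after the job is handed in: The wheel stands still one notch back (wheel value 0.44 to 0.76 rad) and the pawl lies home in that notch (pawl value below 0.09 rad) (value of joint pawl below 0.09 rad and value of joint feed_wheel between 0.44 and 0.76 rad and velocity of joint feed_wheel between -0.05 and 0.05 rad/s); the robot touches nothing.
It fails at once if the wheel is turned back a notch and a half or more (value of joint feed_wheel above 0.95 rad).
It fails at once if the wheel is fed forward by half a notch or more (value of joint feed_wheel below -0.32 rad).
It fails at once if a loose thing near the feeder is moved, lifted or knocked over (more than 20 mm, or tilted) (distance of any of solder_spool, flux_bottle, relay_cube, screw_tin from where it was at the start of the episode above 0.02 m or angle between any of flux_bottle, relay_cube, solder_spool, screw_tin's own z axis and vertical above 0.5 rad).
It also fails if it takes over 51 s, if anything falls off the work surface, if the arm or the gripper's body presses on something with over 40 N, if the wrist force passes 120 N, or if a joint passes its speed limit or range.

## Working session

There is one attempt and no reset: what is moved stays moved. The work goes in short steps, Python scripts to look and compute and a shell command to move; the robot and the scene stay as the last step left them, time stands still between calls to the robot, and variables do not carry over. Pictures are saved under pics/ and viewed, and the job is handed in when it is done.

```bash
mkdir -p pics; ls; python3 - <<'E'
from station import arm, grab_frame, camera_params
import cv2
print(arm.get_state())
for n in ("side","top","wrist"):
    cv2.imwrite(f"pics/{n}0.png",grab_frame(n)); print(n,camera_params(n))
E
```

```text
pics
{'t': 0.0, 'q': array([ 1.49313745e+00,  3.59381209e-01,  1.10482262e-02, -3.68838369e-04,
       -1.22410353e+00, -2.88097824e-01]), 'qd': array([ 0.00047184,  0.00115364,  0.0010767 , -0.00106839,  0.00154339,
       -0.00023728]), 'joint_efforts': array([-2.44351533e-03, -5.82718885e+01,  2.93060392e+01,  6.99701026e+00,
        7.04320759e-03, -1.61723692e-04]), 'eef_pos': array([0.24126217, 0.6298742 , 0.22561837]), 'ee_rot': array([-3.14145902e+00, -1.67111557e-03, -1.93667876e+00]), 'force': array([0.38032866, 0.89165243, 0.51146996]), 'moment': array([ 0.00610134, -0.00543965, -0.02756333]), 'width': 0.08726205492191545}
side {'intrinsics': array([[425.66467365,   0.        , 256.66294265],
       [  0.        , 425.66467365, 189.83784942],
       [  0.        ,   0.        ,   1.        ]]), 'k1': -0.0023676264951775178, 'R': array([[ 9.98149618e-01, -6.08057434e-02,  3.00396159e-05],
       [-3.98998456e-02, -6.55343912e-01, -7.54276049e-01],
       [ 4.58840022e-02,  7.52879152e-01, -6.56557416e-01]]), 't': array([-0.48642382, -0.00270106,  1.02580233])}
top {'intrins
[... 294 characters left out ...]
, -1.26017419e-01],
       [ 1.26003803e-01,  1.97142356e-03, -9.92027800e-01]]), 't': array([-0.15391193,  0.48439608,  1.12833986])}
wrist {'intrinsics': array([[282.78341913,   0.        , 257.09397191],
       [  0.        , 282.78341913, 189.52186526],
       [  0.        ,   0.        ,   1.        ]]), 'k1': -0.04245239455322937, 'tool_from_camera': array([[ 9.99999796e-01, -5.58645217e-04, -3.09107945e-04,
         2.05430985e-04],
       [ 6.20013752e-04,  9.65244977e-01,  2.61346035e-01,
        -7.00244379e-02],
       [ 1.52365178e-04, -2.61346173e-01,  9.65245127e-01,
        -1.57655802e-01],
       [ 0.00000000e+00,  0.00000000e+00,  0.00000000e+00,
         1.00000000e+00]])}
```

View pics/side0.png

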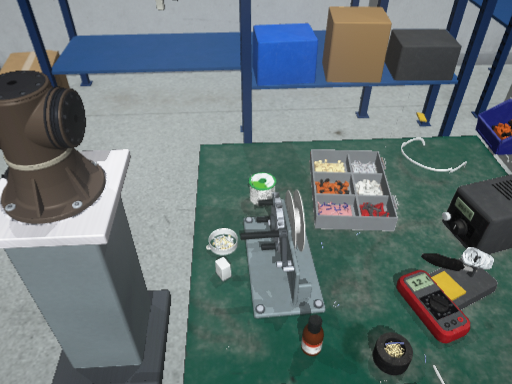

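View pics/top0.png

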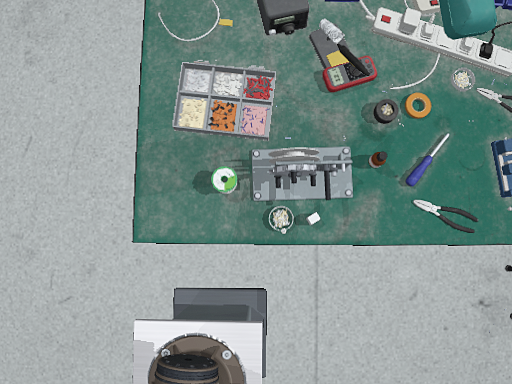

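View pics/wrist0.png

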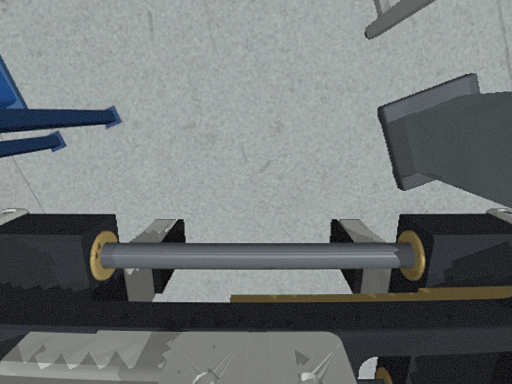

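```bash
python3 - <<'E'
import cv2
a=cv2.imread("pics/top0.png")[135:245,200:400]; cv2.imwrite("pics/topz.png",cv2.resize(a,None,fx=4,fy=4,interpolation=cv2.INTER_CUBIC))
a=cv2.imread("pics/side0.png")[165:325,195:345]; cv2.imwrite("pics/sidez.png",cv2.resize(a,None,fx=3.7,fy=3.7,interpolation=cv2.INTER_CUBIC))
E
```

```text
(no output)
```

View pics/topz.png

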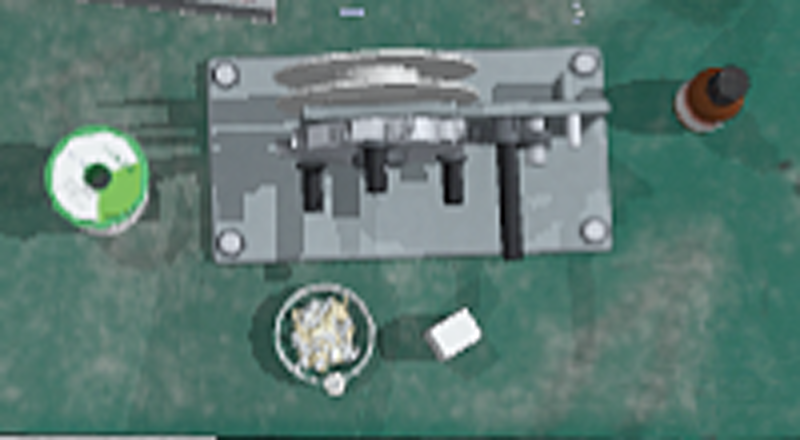

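View pics/sidez.png

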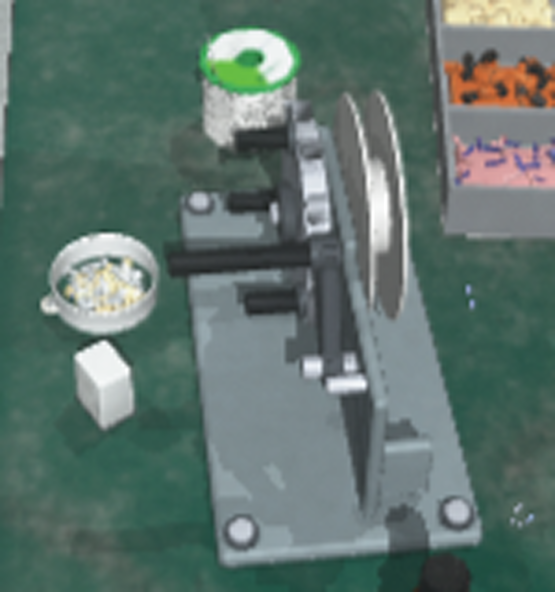

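```bash
cat > h.py <<'E'
import numpy as np, cv2
from scipy.optimize import least_squares
from station import arm, grab_frame, camera_params
from scipy.spatial.transform import Rotation as Rn
def cam(n):
    c=camera_params(n); return c["intrinsics"],c["k1"],np.array(c["R"]),np.array(c["t"])
def proj(n,X):
    K,k,R,t=cam(n); p=np.atleast_2d(X)@R.T+t; s=p[:,:2]/p[:,2:]; s=s*(1+k*(s**2).sum(1,keepdims=True))
    return s*[K[0,0],K[1,1]]+[K[0,2],K[1,2]]
def plane(n,uv,z):
    K,k,R,t=cam(n); uv=np.atleast_2d(np.float64(uv))
    s=cv2.undistortPoints(uv[:,None],K,np.array([k,0,0,0,0.]))[:,0]
    d=np.c_[s,np.ones(len(s))]@R; o=-R.T@t
    return o+d*((z-o[2])/d[:,2])[:,None]
def unz(uv,x0,y0,f): return (np.atleast_2d(uv)+.5)/f-.5+[x0,y0]
E
cat > a.py <<'E'
from h import *
c=unz([(209,60),(602,47),(611,248),(214,264)],200,135,4)
P=plane("top",c,.012); print(P)
L=np.array([(70,100),(70,-150),(-60,-150),(-60,100)])/1e3
def F(p,l): return np.c_[l[:,0]*np.cos(p[2])-l[:,1]*np.sin(p[2])+p[0], l[:,0]*np.sin(p[2])+l[:,1]*np.cos(p[2])+p[1]]
s=least_squares(lambda p:(F(p,L)-P[:,:2]).ravel(),[.6,0,0]); p=s.x; print("pose",p,"res mm",s.fun*1e3)
def W(l): l=np.atleast_2d(l)/1e3; return np.c_[F(p,l[:,:2]),l[:,2]]
T=lambda uv:(uv-[200,135]+.5)*4-.5
S=lambda uv:(uv-[195,165]+.5)*3.7-.5
pts=dict(pintip=(-75,-69,131),pinroot=(-5,-69,131),peg1tip=(-36,7,138),c1=(-60,100,12),c2=(-60,-150,12),c3=(70,-150,12),hub=(-18,0,90))
for k,v in pts.items():
    w=W(v); print(k,w.round(4),"top",T(proj("top",w)).round(),"side",S(proj("side",w)).round())
th=p[2]; np.save("pose.npy",p)
for nm,px,z in(("tin",[(325,333)],.02),("cube",[(454,334)],.038),("cubeB",[(460,340)],.02),("spool",[(98,178)],.09),("bottle",[(728,85)],.085)):
    print(nm,plane("top",unz(px,200,135,4),z).round(3))
E
python3 a.py
```

```text
[[ 0.57533283 -0.13117656  0.012     ]
 [ 0.58665992 -0.37941925  0.012     ]
 [ 0.45905354 -0.38310575  0.012     ]
 [ 0.44670906 -0.13584231  0.012     ]]
pose [ 0.51083098 -0.23263331  0.04452707] res mm [ 0.97753997  1.55999472  0.77853945  0.05048447 -1.48623785 -2.04962376
 -0.26984157  0.43914458]
pintip [[ 0.439  -0.3049  0.131 ]] top [[514. 261.]] side [[165. 267.]]
pinroot [[ 0.5089 -0.3018  0.131 ]] top [[508. 137.]] side [[315. 256.]]
peg1tip [[ 0.4746 -0.2272  0.138 ]] top [[376. 195.]] side [[232. 140.]]
c1 [[ 0.4464 -0.1354  0.012 ]] top [[213. 264.]] side [[175. 193.]]
c2 [[ 0.4576 -0.3852  0.012 ]] top [[614. 250.]] side [[216. 561.]]
c3 [[ 0.5874 -0.3794  0.012 ]] top [[602.  46.]] side [[485. 536.]]
hub [[ 0.4928 -0.2334  0.09  ]] top [[381. 174.]] side [[268. 215.]]
tin [[ 0.404 -0.204  0.02 ]]
cube [[ 0.403 -0.282  0.038]]
cubeB [[ 0.401 -0.287  0.02 ]]
spool [[ 0.489 -0.069  0.09 ]]
bottle [[ 0.549 -0.44   0.085]]
```

```bash
cat > to.py <<'E'
# usage: to.py w|f x y z yawdeg   -> shift in tool axes (mm), turn deg ; f = feeder frame mm
import sys; from h import *
m=sys.argv[1]; v=np.array(list(map(float,sys.argv[2:6])))
p=np.load("pose.npy"); c,s=np.cos(p[2]),np.sin(p[2]); A=np.array([[c,-s],[s,c]])
st=arm.get_state(); R=Rn.from_euler("xyz",st["ee_rot"]).as_matrix()
X=v[:3]/1e3
if m=="f": X=np.r_[A@X[:2]+p[:2],X[2]]
yaw=np.radians(v[3])+(p[2] if m=="f" else 0)
f=A.T@(st["eef_pos"][:2]-p[:2])
sh=R.T@(X-st["eef_pos"]); tx=np.arctan2(R[1,0],R[0,0]); dt=-np.degrees((yaw-tx+np.pi)%(2*np.pi)-np.pi)
print("t",st["t"],"tcp feeder mm",(f*1e3).round(1),(st["eef_pos"][2]*1e3).round(1),"yaw",np.degrees(tx).round(1),"rpy",st["ee_rot"].round(3),"F",st["force"].round(2),"w",round(st["width"],4))
print("shift m",sh.round(4),"turn",dt.round(2))
E
python3 to.py w 500 250 250 -189; python3 to.py f -62 -25 200 90
```

```text
t 0.15 tcp feeder mm [-230.8  873.8] 225.8 yaw -111.0 rpy [-3.141e+00 -1.000e-03 -1.937e+00] F [ 0.44 -0.55  0.04] w 0.0874
shift m [ 0.2623 -0.3775 -0.0238] turn 78.04
t 0.15 tcp feeder mm [-230.8  873.8] 225.8 yaw -111.0 rpy [-3.141e+00 -1.000e-03 -1.937e+00] F [ 0.44 -0.55  0.04] w 0.0874
shift m [ 0.7568 -0.5134  0.0269] turn 156.49
```

```bash
python3 -m handwheel '[[[0,0.262,-0.378,-0.024,78],[0,0.262,-0.378,-0.024,78],[0,0.262,-0.378,-0.024,78],[0,0.262,-0.378,-0.024,78],[0,0.262,-0.378,-0.024,78],[0,0.262,-0.378,-0.024,78],[0,0.262,-0.378,-0.024,78],[0,0.262,-0.378,-0.024,78],[0,0.262,-0.378,-0.024,78],[0,0.262,-0.378,-0.024,78],[0,0.262,-0.378,-0.024,78],[0,0.262,-0.378,-0.024,78],[0,0.262,-0.378,-0.024,78],[0,0.262,-0.378,-0.024,78]]]' 20
python3 to.py f -62 -15 200 90
```

```text
t: 1.32
eef_pos: [0.5006, 0.2498, 0.25]
ee_rot: [-3.14, -0.0, 2.985]
force: [-0.4, 0.1, 0.2]
width: 0.0022
t 1.3167 tcp feeder mm [ 11.3 482.4] 250.0 yaw 171.0 rpy [-3.14  -0.     2.985] F [-0.4   0.13  0.18] w 0.0022
shift m [-0.0278 -0.502   0.0506] turn 78.46
```

```bash
python3 -m handwheel '[[[0,-0.028,-0.502,0.05,78.5],[0,-0.028,-0.502,0.05,78.5],[0,-0.028,-0.502,0.05,78.5],[0,-0.028,-0.502,0.05,78.5],[0,-0.028,-0.502,0.05,78.5],[0,-0.028,-0.502,0.05,78.5],[0,-0.028,-0.502,0.05,78.5],[0,-0.028,-0.502,0.05,78.5],[0,-0.028,-0.502,0.05,78.5],[0,-0.028,-0.502,0.05,78.5],[0,-0.028,-0.502,0.05,78.5],[0,-0.028,-0.502,0.05,78.5],[0,-0.028,-0.502,0.05,78.5],[0,-0.028,-0.502,0.05,78.5],[0,-0.028,-0.502,0.05,78.5],[0,-0.028,-0.502,0.05,78.5]]]'
python3 to.py f -62 -30 108 90
python3 - <<'E'
from h import *
for n in("wrist","side"): cv2.imwrite(f"pics/{n}1.png",grab_frame(n))
a=cv2.imread("pics/side1.png")[100:325,165:345]; cv2.imwrite("pics/side1z.png",cv2.resize(a,None,fx=2.6,fy=2.6,interpolation=cv2.INTER_CUBIC))
E
```

```text
t: 2.65
eef_pos: [0.4503, -0.2491, 0.2007]
ee_rot: [-3.141, 0.001, 1.617]
force: [-0.0, 0.3, -0.3]
width: 0.0006
t 2.65 tcp feeder mm [-61.2 -13.7] 200.7 yaw 92.6 rpy [-3.141e+00  1.000e-03  1.617e+00] F [-0.05  0.32 -0.26] w 0.0006
shift m [-0.0162 -0.0007  0.0927] turn 0.09
```

View pics/wrist1.png

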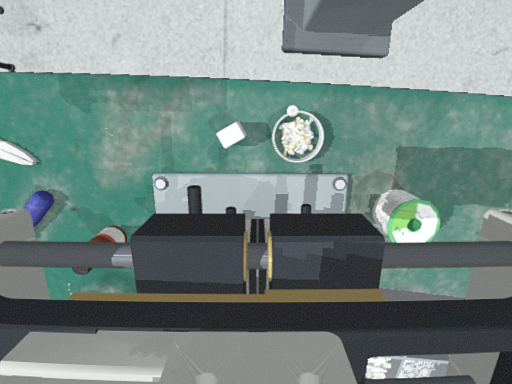

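View pics/side1z.png

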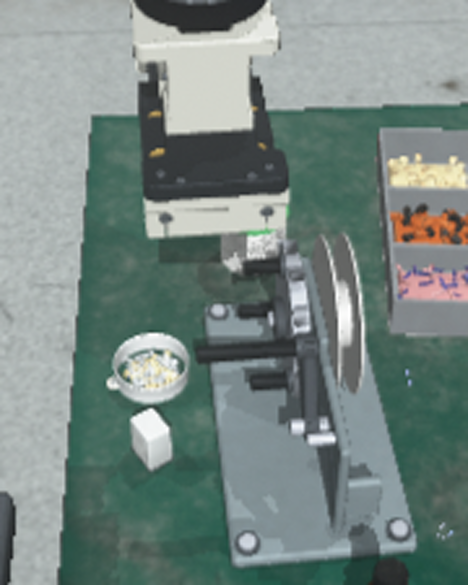

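```bash
python3 -m handwheel '[[[0,-0.016,-0.001,0.03,0],[0,-0.016,-0.001,0.06,0],[0,-0.016,-0.001,0.08,0],[0,-0.016,-0.001,0.093,0],[0,-0.016,-0.001,0.093,0],[0,-0.016,-0.001,0.093,0]]]'
python3 to.py f -62 -30 108 90
cat > look.py <<'E'
import sys; from h import *
k=sys.argv[1]
a=grab_frame("side")[130:325,165:345]; b=grab_frame("top")[135:235,230:370]
a=cv2.resize(a,None,fx=2.5,fy=2.5,interpolation=cv2.INTER_CUBIC); b=cv2.resize(b,(350,250),interpolation=cv2.INTER_CUBIC)
o=np.zeros((600,800,3),np.uint8); o[:a.shape[0],:450]=a; o[:250,450:]=b; w=cv2.resize(grab_frame("wrist"),(350,262)); o[250:512,450:]=w
cv2.imwrite(f"pics/{k}.png",o)
E
python3 look.py d1
```

```text
t: 3.25
eef_pos: [0.4504, -0.2642, 0.108]
ee_rot: [-3.14, 0.001, 1.619]
force: [-0.4, 0.2, 0.9]
width: 0.0003
t 3.25 tcp feeder mm [-61.8 -28.9] 108.0 yaw 92.8 rpy [-3.140e+00  1.000e-03  1.619e+00] F [-0.4   0.21  0.92] w 0.0003
shift m [-0.0011 -0.0002 -0.    ] turn 0.23
```

View pics/d1.png

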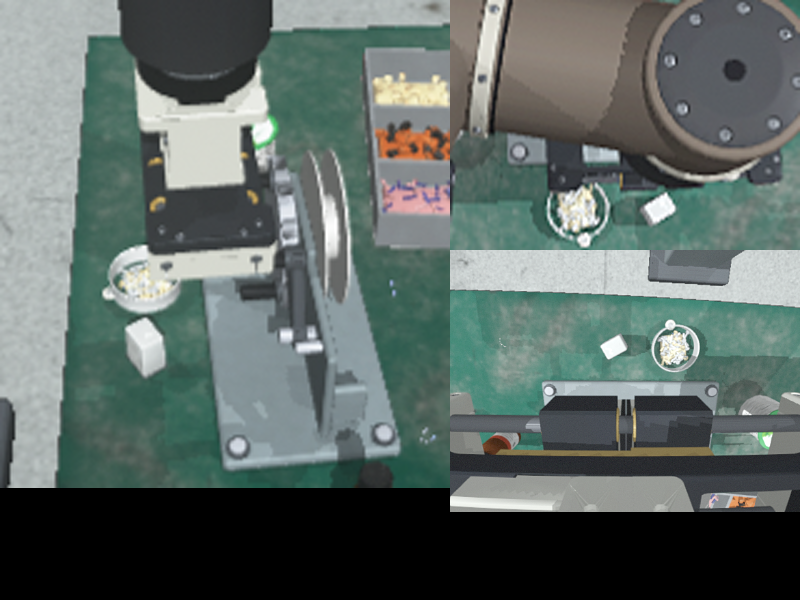

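```bash
python3 -m handwheel '[[[0,-0.006,0,0,0],[0,-0.012,0,0,0],[0,-0.018,0,0,0],[0,-0.024,0,0,0],[0,-0.029,0,0,0],[0,-0.034,0,0,0],[0,-0.039,0,0,0],[0,-0.044,0,0,0],[0,-0.049,0,0,0],[0,-0.054,0,0,0],[0,-0.059,0,0,0],[0,-0.064,0,0,0],[0,-0.064,0,0,0],[0,-0.064,0,0,0],[0,-0.064,0,0,0]]]'
python3 to.py f -62 -70 180 90
python3 look.py d2
```

```text
t: 4.65
eef_pos: [0.4542, -0.3287, 0.1094]
ee_rot: [3.14, 0.002, 1.618]
force: [0.1, -0.5, -0.7]
width: 0.0005
t 4.65 tcp feeder mm [-60.8 -93.5] 109.4 yaw 92.7 rpy [3.140e+00 2.000e-03 1.618e+00] F [ 0.14 -0.54 -0.75] w 0.0005
shift m [ 0.0233 -0.001  -0.0706] turn 0.18
```

View pics/d2.png

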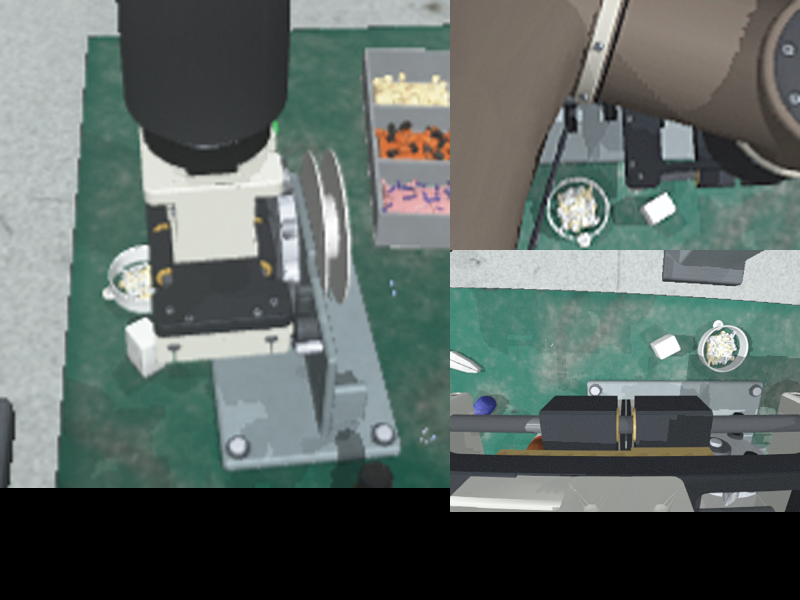

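```bash
python3 -m handwheel '[[[0,0.01,-0.001,0,0],[0,0.02,-0.001,-0.02,0],[0,0.025,-0.001,-0.05,0],[0,0.04,-0.001,-0.07,0],[0,0.08,-0.001,-0.071,0],[0,0.12,-0.001,-0.071,0],[0,0.139,-0.001,-0.071,0],[0,0.139,-0.001,-0.071,0],[0,0.139,-0.001,-0.071,0]]]'
python3 to.py f -28 45 120 90
python3 look.py d3
```

```text
t: 5.55
eef_pos: [0.4465, -0.1883, 0.1807]
ee_rot: [3.138, 0.002, 1.622]
force: [-0.4, 1.0, -0.1]
width: 0.0004
t 5.55 tcp feeder mm [-62.3  47.2] 180.7 yaw 92.9 rpy [3.138e+00 2.000e-03 1.622e+00] F [-0.42  0.97 -0.09] w 0.0004
shift m [-0.0023  0.0341  0.0609] turn 0.37
```

View pics/d3.png

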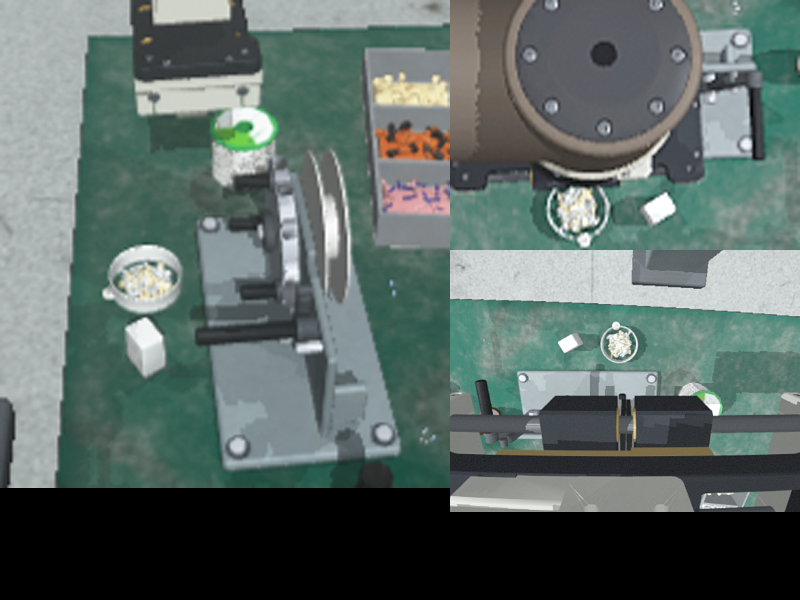

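```bash
python3 -m handwheel '[[[0,-0.002,0.015,0,0],[0,-0.002,0.034,0,0],[0,-0.002,0.034,0.02,0],[0,-0.002,0.034,0.04,0],[0,-0.002,0.034,0.061,0],[0,-0.002,0.034,0.061,0],[0,-0.002,0.034,0.061,0]]]'
python3 to.py f -28 24 120 90
python3 look.py d4
```

```text
t: 6.28
eef_pos: [0.4799, -0.1913, 0.1185]
ee_rot: [-3.14, 0.002, 1.617]
force: [-0.2, -1.1, 0.3]
width: 0.0004
t 6.2833 tcp feeder mm [-29.1  42.7] 118.5 yaw 92.7 rpy [-3.140e+00  2.000e-03  1.617e+00] F [-0.18 -1.09  0.29] w 0.0004
shift m [-0.0187  0.001  -0.0015] turn 0.12
```

View pics/d4.png

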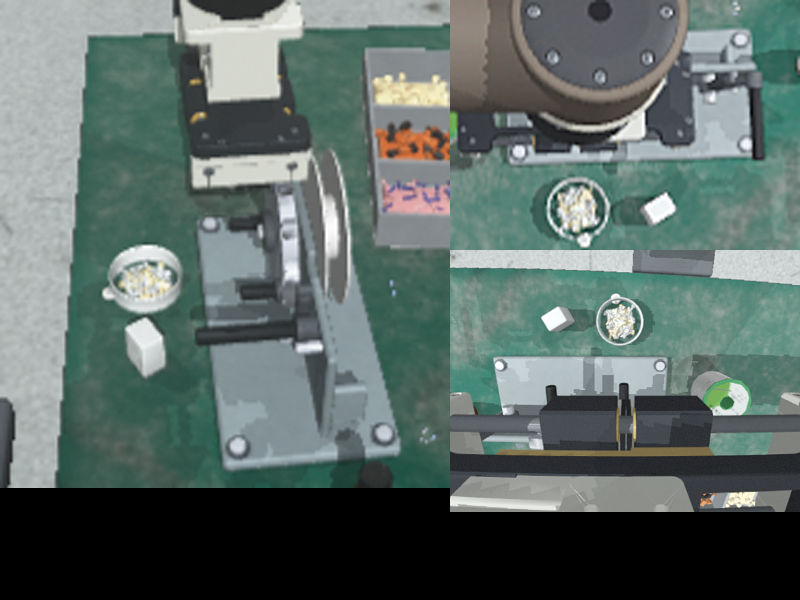

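```bash
python3 -m handwheel '[[[0,-0.004,0,0,0],[0,-0.006,0,0,0],[0,-0.008,0,0,0],[0,-0.01,0,0,0],[0,-0.012,0,0,0],[0,-0.014,0,0,0],[0,-0.016,0,0,0],[0,-0.018,0,0,0],[0,-0.02,0,0,0],[0,-0.022,0,0,0],[0,-0.022,0,0,0],[0,-0.022,0,0,0]]]'
python3 to.py f -28 5 120 90
python3 look.py d5
```

```text
t: 7.43
eef_pos: [0.4825, -0.2132, 0.1205]
ee_rot: [3.138, 0.003, 1.618]
force: [-0.5, -0.1, -0.6]
width: 0.0003
t 7.4333 tcp feeder mm [-27.4  20.7] 120.5 yaw 92.7 rpy [3.138e+00 3.000e-03 1.618e+00] F [-0.5  -0.13 -0.63] w 0.0003
shift m [-0.0157 -0.0006  0.0005] turn 0.16
```

View pics/d5.png

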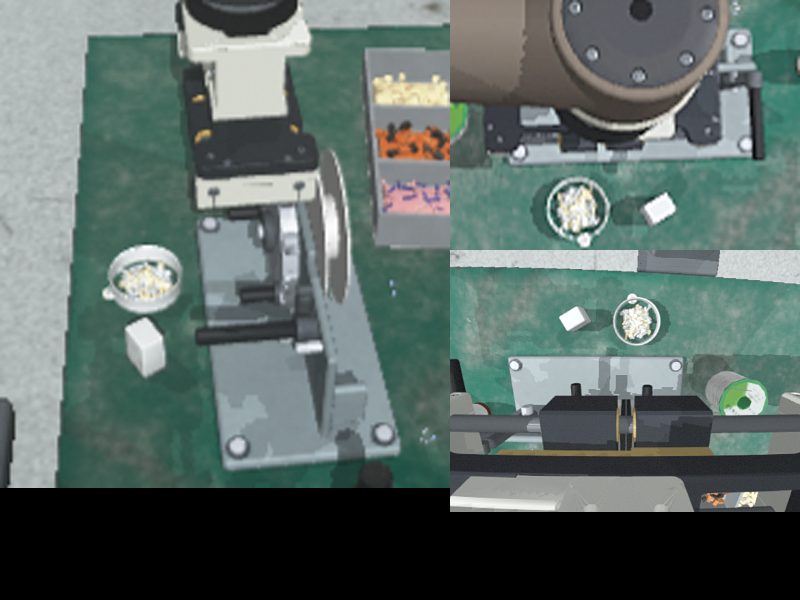

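```bash
cat > pegs.py <<'E'
from h import *
p=np.load("pose.npy"); c,s=np.cos(p[2]),np.sin(p[2]); A=np.array([[c,-s],[s,c]])
def peg(th,k,x=-36):  # k=0 top,1 right,2 left
    a=-np.arcsin(7/48)+th+k*2*np.pi/3
    l=np.array([x,-48*np.sin(a),90+48*np.cos(a)])/1e3
    return np.r_[A@l[:2]+p[:2],l[2]]
if __name__=="__main__":
    g=grab_frame("side"); cv2.imwrite("pics/s_%d.png"%int(arm.get_state()["t"]*100),g)
    a=g[190:270,225:315]; cv2.imwrite("pics/pz.png",cv2.resize(a,None,fx=7,fy=7,interpolation=cv2.INTER_CUBIC))
    for th in(0,.2,.4,.628,.75):
        print(th,[((proj("side",peg(th,k))[0]-[225,190]+.5)*7).round(0) for k in range(3)])
E
python3 pegs.py
```

```text
0 [array([229.,  92.]), array([250., 404.]), array([218., 217.])]
0.2 [array([233., 115.]), array([248., 412.]), array([216., 184.])]
0.4 [array([237., 144.]), array([245., 414.]), array([214., 154.])]
0.628 [array([241., 183.]), array([242., 407.]), array([214., 122.])]
0.75 [array([243., 205.]), array([239., 400.]), array([214., 108.])]
```

View pics/pz.png

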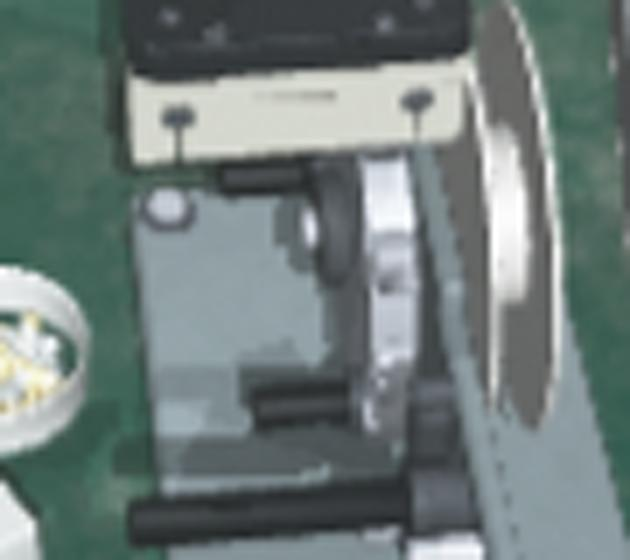

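```bash
python3 -m handwheel '[[[0,-0.002,0,0,0],[0,-0.004,0,0,0],[0,-0.006,0,0,0],[0,-0.008,0,0,0],[0,-0.01,0,0,0],[0,-0.012,0,0,0],[0,-0.013,0,0,0],[0,-0.013,0,0,0],[0,-0.013,0,0,0]]]'
python3 to.py f -28 5 120 90
python3 pegs.py
```

```text
t: 8.38
eef_pos: [0.4829, -0.2262, 0.1204]
ee_rot: [3.139, 0.003, 1.618]
force: [-0.7, 1.9, -0.2]
width: 0.0005
t 8.3833 tcp feeder mm [-27.6   7.7] 120.4 yaw 92.7 rpy [3.139e+00 3.000e-03 1.618e+00] F [-0.74  1.88 -0.24] w 0.0005
shift m [-0.0027 -0.0004  0.0004] turn 0.16
0 [array([229.,  92.]), array([250., 404.]), array([218., 217.])]
0.2 [array([233., 115.]), array([248., 412.]), array([216., 184.])]
0.4 [array([237., 144.]), array([245., 414.]), array([214., 154.])]
0.628 [array([241., 183.]), array([242., 407.]), array([214., 122.])]
0.75 [array([243., 205.]), array([239., 400.]), array([214., 108.])]
```

View pics/pz.png

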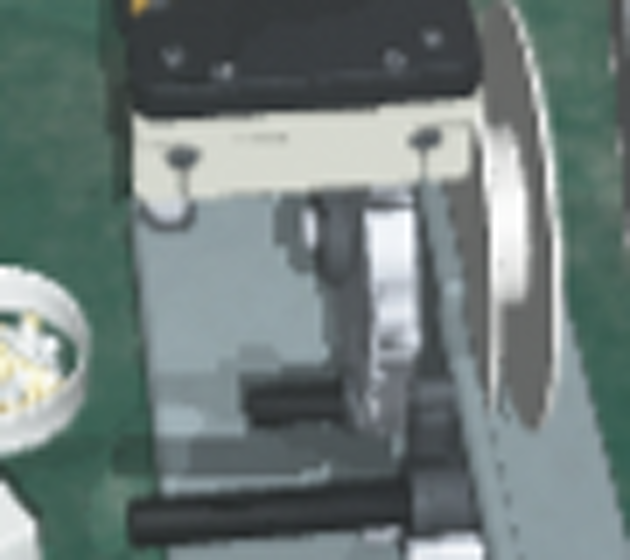

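```bash
python3 -m handwheel '[[[0,0.01,0,0,0],[0,0.03,0,0,0],[0,0.03,-0.01,-0.04,0],[0,0.05,-0.02,-0.08,0],[0,0.09,-0.03,-0.09,0],[0,0.13,-0.03,-0.1,0],[0,0.17,-0.03,-0.1,0],[0,0.21,-0.03,-0.1,0],[0,0.25,-0.03,-0.1,0],[0,0.28,-0.03,-0.1,0],[0,0.28,-0.03,-0.1,0]]]'
cat > look2.py <<'E'
from h import *; import sys
g=grab_frame("top"); t=grab_frame("side")
cv2.imwrite("pics/T.png",g); cv2.imwrite("pics/S.png",t)
a=cv2.resize(g[140:205,260:360],None,fx=8,fy=8,interpolation=cv2.INTER_CUBIC)
cv2.imwrite(f"pics/{sys.argv[1]}t.png",a)
cv2.imwrite(f"pics/{sys.argv[1]}s.png",cv2.resize(t[190:270,225:315],None,fx=7,fy=7,interpolation=cv2.INTER_CUBIC))
from pegs import peg
for th in(0,.4,.5,.6,.7): print(th,[((proj("top",peg(th,k))[0]-[260,140]+.5)*8).round(0) for k in range(3)],[((proj("side",peg(th,k))[0]-[225,190]+.5)*7).round(0) for k in range(3)])
E
python3 look2.py e1
```

```text
t: 9.35
eef_pos: [0.4395, 0.0567, 0.2204]
ee_rot: [3.136, 0.002, 1.622]
force: [0.1, -1.1, -0.3]
width: 0.0007
0 [array([274., 351.]), array([432., 373.]), array([152., 388.])] [array([229.,  92.]), array([250., 404.]), array([218., 217.])]
0.4 [array([342., 349.]), array([391., 381.]), array([125., 382.])] [array([237., 144.]), array([245., 414.]), array([214., 154.])]
0.5 [array([357., 350.]), array([378., 383.]), array([122., 380.])] [array([239., 160.]), array([244., 412.]), array([214., 139.])]
0.6 [array([373., 350.]), array([365., 384.]), array([121., 378.])] [array([241., 178.]), array([242., 408.]), array([214., 126.])]
0.7 [array([387., 350.]), array([350., 386.]), array([121., 376.])] [array([243., 195.]), array([240., 403.]), array([214., 113.])]
```

View pics/e1t.png

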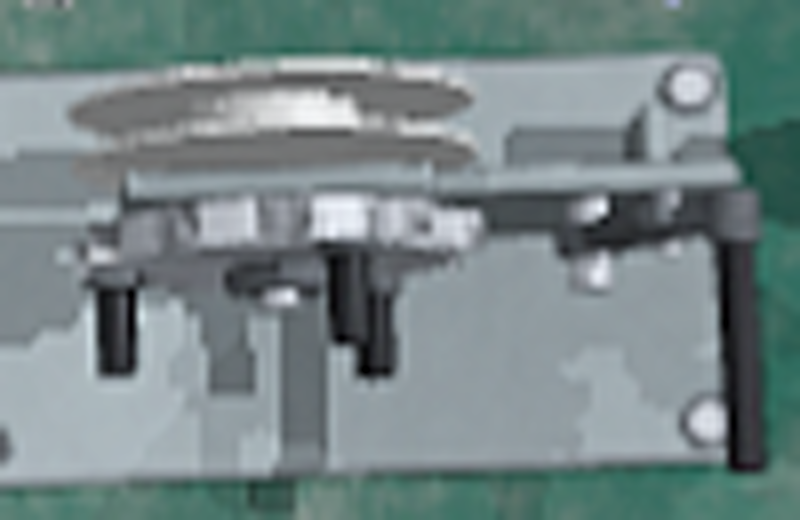

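View pics/e1s.png

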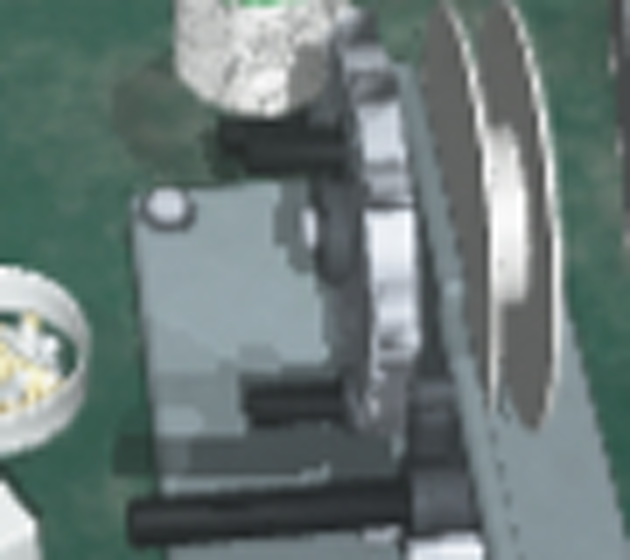

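```bash
python3 to.py f -28 36 185 90
```

```text
t 9.45 tcp feeder mm [-58.7 289.2] 220.0 yaw 92.9 rpy [3.138e+00 3.000e-03 1.622e+00] F [ 0.9  -0.85 -1.13] w 0.0004
shift m [-0.2533  0.029   0.0358] turn 0.36
```

```bash
python3 -m handwheel '[[[0,-0.04,0,0,0],[0,-0.08,0,0,0],[0,-0.12,0,0,0],[0,-0.16,0,0,0],[0,-0.2,0.01,0.01,0.3],[0,-0.24,0.02,0.03,0.3],[0,-0.253,0.029,0.036,0.3],[0,-0.253,0.029,0.036,0.3],[0,-0.253,0.029,0.07,0.3],[0,-0.253,0.029,0.101,0.3],[0,-0.253,0.029,0.101,0.3],[0,-0.253,0.029,0.101,0.3]]]'
python3 to.py f -28 0.5 120 90
```

```text
t: 10.45
eef_pos: [0.4801, -0.1983, 0.1194]
ee_rot: [3.141, 0.003, 1.616]
force: [0.5, -0.3, 1.1]
width: 0.0003
t 10.45 tcp feeder mm [-29.2  35.7] 119.4 yaw 92.6 rpy [3.141e+00 3.000e-03 1.616e+00] F [ 0.47 -0.32  1.13] w 0.0003
shift m [-0.0352  0.0012 -0.0005] turn 0.02
```

```bash
python3 -m handwheel '[[[0,-0.008,0.001,0,0],[0,-0.016,0.001,0,0],[0,-0.022,0.001,0,0],[0,-0.025,0.001,0,0],[0,-0.027,0.001,0,0],[0,-0.029,0.001,0,0],[0,-0.031,0.001,0,0],[0,-0.033,0.001,0,0],[0,-0.034,0.001,0,0],[0,-0.035,0.001,0,0],[0,-0.035,0.001,0,0],[0,-0.035,0.001,0,0]]]'
python3 to.py f -28 0.5 120 90
python3 -m handwheel '[[[0,0.01,0,0,0],[0,0.03,0,0,0],[0,0.03,-0.01,-0.04,0],[0,0.05,-0.02,-0.08,0],[0,0.09,-0.03,-0.09,0],[0,0.13,-0.03,-0.1,0],[0,0.17,-0.03,-0.1,0],[0,0.21,-0.03,-0.1,0],[0,0.25,-0.03,-0.1,0],[0,0.28,-0.03,-0.1,0],[0,0.28,-0.03,-0.1,0]]]'
python3 look2.py e2
```

```text
t: 11.45
eef_pos: [0.4824, -0.2331, 0.1192]
ee_rot: [-3.141, 0.003, 1.616]
force: [0.2, 2.7, -2.7]
width: 0.0001
t 11.45 tcp feeder mm [-28.5   0.8] 119.2 yaw 92.6 rpy [-3.141e+00  3.000e-03  1.616e+00] F [ 0.17  2.68 -2.65] w 0.0001
shift m [-0.0003  0.0005 -0.0008] turn 0.02
t: 12.37
eef_pos: [0.44, 0.0498, 0.2193]
ee_rot: [3.139, 0.002, 1.62]
force: [0.0, -0.4, -0.1]
width: 0.0002
0 [array([274., 351.]), array([432., 373.]), array([152., 388.])] [array([229.,  92.]), array([250., 404.]), array([218., 217.])]
0.4 [array([342., 349.]), array([391., 381.]), array([125., 382.])] [array([237., 144.]), array([245., 414.]), array([214., 154.])]
0.5 [array([357., 350.]), array([378., 383.]), array([122., 380.])] [array([239., 160.]), array([244., 412.]), array([214., 139.])]
0.6 [array([373., 350.]), array([365., 384.]), array([121., 378.])] [array([241., 178.]), array([242., 408.]), array([214., 126.])]
0.7 [array([387., 350.]), array([350., 386.]), array([121., 376.])] [array([243., 195.]), array([240., 403.]), array([214., 113.])]
```

View pics/e2t.png

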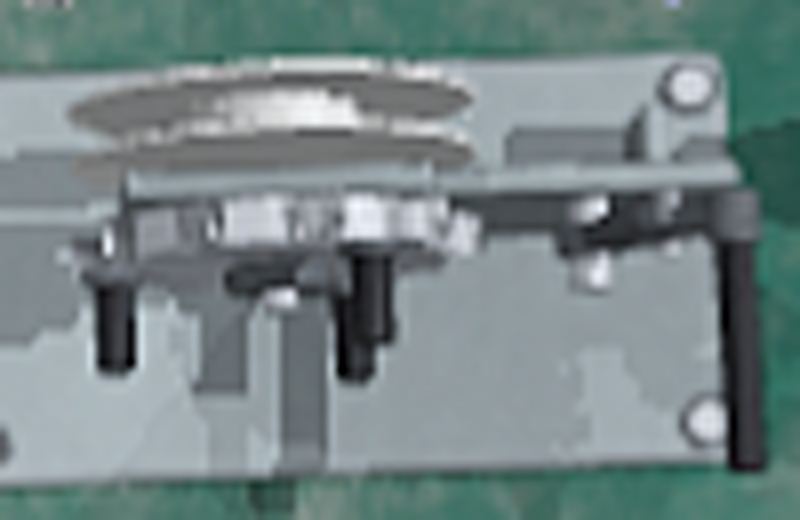

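View pics/e2s.png

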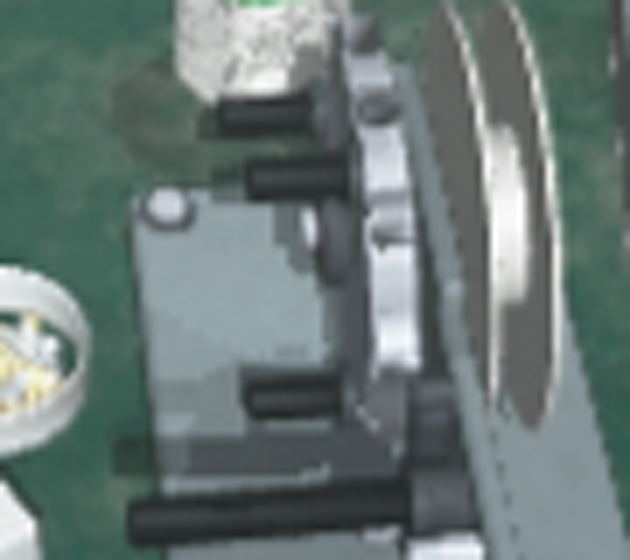

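```bash
python3 to.py f -62 -168 190 90
```

```text
t 12.4667 tcp feeder mm [-58.6 282.3] 218.8 yaw 92.8 rpy [3.141e+00 3.000e-03 1.619e+00] F [0.06 0.54 0.3 ] w 0.0005
shift m [-0.4502 -0.005   0.0302] turn 0.21
```

```bash
python3 -m handwheel '[[[0,-0.04,0,0,0],[0,-0.08,0,0,0],[0,-0.12,0,0,0],[0,-0.16,0,0,0],[0,-0.2,0,0,0],[0,-0.24,0,0,0.2],[0,-0.28,0,0,0.2],[0,-0.32,0,0,0.2],[0,-0.36,0,0,0.2],[0,-0.4,0,0,0.2],[0,-0.44,-0.003,0.01,0.2],[0,-0.45,-0.005,0.03,0.2],[0,-0.45,-0.005,0.03,0.2],[0,-0.45,-0.005,0.03,0.2]]]'
python3 to.py f -62 -168 108 90; python3 look.py f1
```

```text
t: 13.63
eef_pos: [0.4543, -0.4043, 0.1887]
ee_rot: [-3.139, 0.002, 1.612]
force: [-0.4, 0.3, -0.4]
width: 0.0005
t 13.6333 tcp feeder mm [ -64.2 -168.9] 188.7 yaw 92.4 rpy [-3.139e+00  2.000e-03  1.612e+00] F [-0.41  0.27 -0.4 ] w 0.0005
shift m [0.0011 0.0024 0.0807] turn -0.19
```

View pics/f1.png

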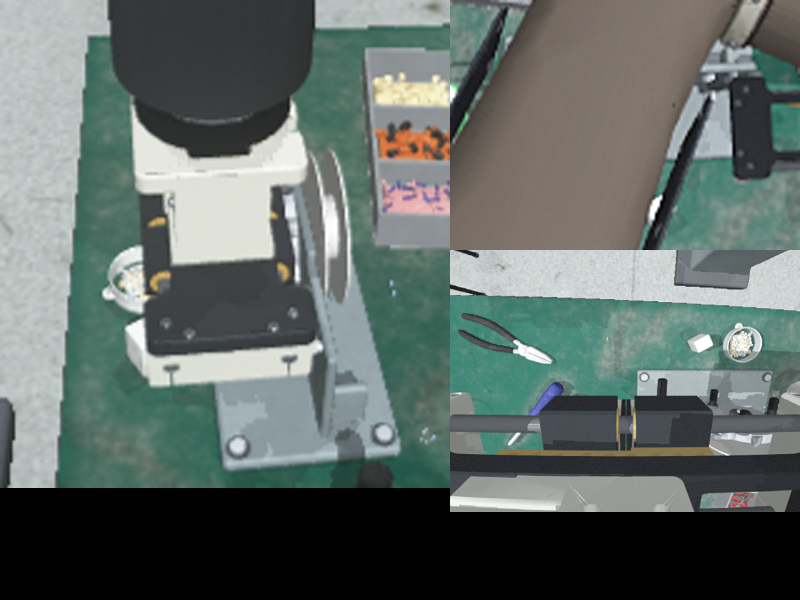

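```bash
python3 -m handwheel '[[[0,0,0.002,0.04,0],[0,0,0.002,0.081,0],[0,0,0.002,0.081,0],[0,0.01,0.002,0.081,0],[0,0.018,0.002,0.081,0],[0,0.026,0.002,0.081,0],[0,0.032,0.002,0.081,0],[0,0.038,0.002,0.081,0],[0,0.043,0.002,0.081,0],[0,0.048,0.002,0.081,0],[0,0.052,0.002,0.081,0],[0,0.056,0.002,0.081,0],[0,0.06,0.002,0.081,0],[0,0.064,0.002,0.081,0],[0,0.067,0.002,0.081,0],[0,0.067,0.002,0.081,0],[0,0.067,0.002,0.081,0]]]'
python3 to.py f -62 -168 108 90
```

```text
t: 15.2
eef_pos: [0.4557, -0.3362, 0.1101]
ee_rot: [3.14, 0.004, 1.616]
force: [-1.1, -0.2, -0.1]
width: 0.0003
t 15.2 tcp feeder mm [ -59.7 -101. ] 110.1 yaw 92.6 rpy [3.14  0.004 1.616] F [-1.06 -0.18 -0.15] w 0.0003
shift m [-0.067  -0.0024  0.0024] turn 0.04
```

```bash
python3 -m handwheel '[[[0,-0.01,0,0,0],[0,-0.035,0,0,0],[0,-0.04,0,-0.04,0],[0,-0.04,-0.002,-0.08,0],[0,-0.02,-0.002,-0.11,0],[0,0.02,-0.002,-0.11,0],[0,0.06,-0.002,-0.11,0],[0,0.1,-0.002,-0.11,0],[0,0.14,-0.002,-0.11,0],[0,0.18,-0.002,-0.11,0],[0,0.22,-0.002,-0.11,0],[0,0.26,-0.002,-0.11,0],[0,0.3,-0.002,-0.11,0],[0,0.34,-0.002,-0.11,0],[0,0.38,-0.002,-0.11,0],[0,0.38,-0.002,-0.11,0]]]'
python3 look2.py e3 >/dev/null
python3 - <<'E'
from h import *
from pegs import A,p
def pin(y,z): l=np.array([-75,y,z])/1e3; return np.r_[A@l[:2]+p[:2],l[2]]
for a in (0,.09,.17,1.05):
    b=-np.radians(25)+a; P=pin(-93-58*np.sin(b),79+58*np.cos(b))
    print(a,((proj("top",P)[0]-[260,140]+.5)*8).round(),((proj("side",P)[0]-[225,190]+.5)*7).round())
E
```

```text
t: 16.53
eef_pos: [0.437, 0.0488, 0.2192]
ee_rot: [3.138, 0.003, 1.621]
force: [-0.1, -0.7, -0.3]
width: 0.0006
0 [548. 483.] [104. 329.]
0.09 [566. 482.] [105. 338.]
0.17 [583. 481.] [106. 347.]
1.05 [750. 478.] [123. 528.]
```

View pics/e3t.png

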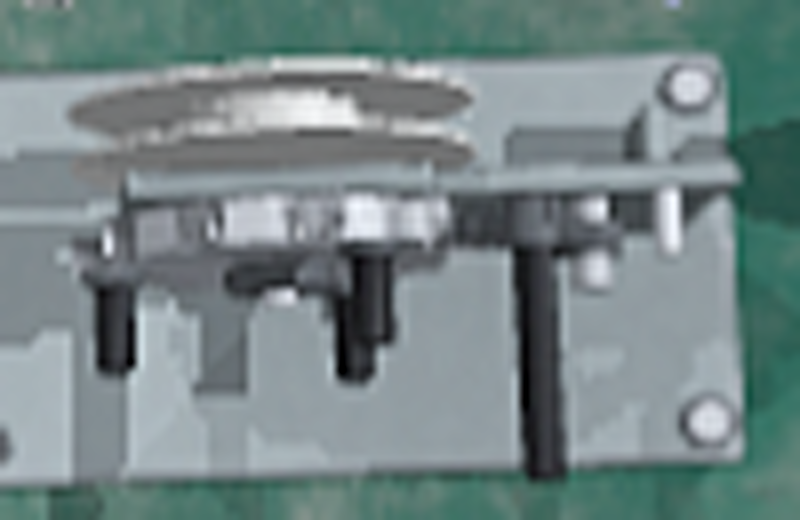

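View pics/e3s.png

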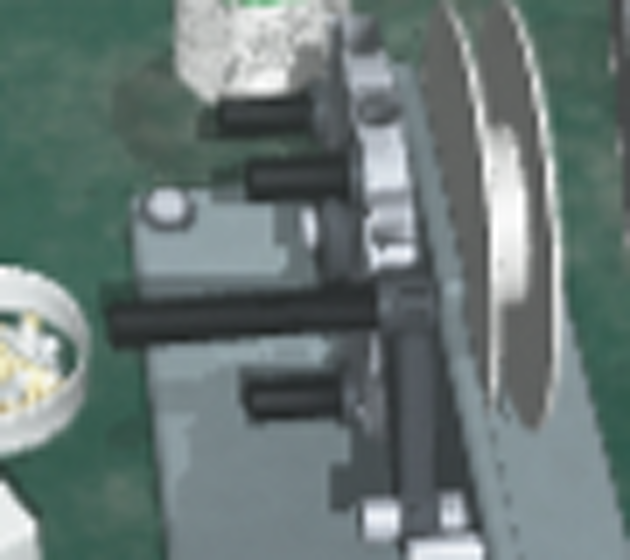

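```bash
python3 - <<'E'
from h import *
a=cv2.imread("pics/top0.png");b=cv2.imread("pics/T.png")
for nm,(x0,y0,x1,y1) in dict(tin=(265,203,297,237),cube=(304,210,324,228),spool=(210,165,240,195),bottle=(367,148,390,170)).items():
    print(nm,cv2.phaseCorrelate(*[cv2.cvtColor(i[y0:y1,x0:x1],cv2.COLOR_BGR2GRAY).astype(float) for i in(a,b)])[0])
print(arm.get_state()["t"]); print(arm.job_done())
E
```

```text
tin (-0.008959273692362046, -0.021024872106600867)
cube (-0.10450488876856134, 0.26867777355742106)
spool (0.0260343792553428, -0.03839546497757773)
bottle (0.023838989628758966, -0.07629700116984495)
16.6333
the job is handed in; nothing more can be done
None
```

I handed the job in at about 16.6 s, and by my last camera checks the wheel is one notch back with the pawl locked in it. Using the shut fingertips, I pushed the pin right onto its stop, then pushed the top peg in two stages. Finally I pushed the pin back left past its balance point, so the pawl dropped home.

- **Wheel:** it reads about 0.635 rad, against a notch middle of 0.628; the top and side views agree to about 0.02.
- **Pawl:** the pin's end sits within about 3 zoomed pixels of where it started, roughly 0.02 rad from home. On top of a tooth it would be about 35 pixels off.
- **Loose things:** all four are within 0.3 pixel (under 1 mm) of where they began in the top view.
- **Robot:** the arm had backed well clear of the feeder when I handed in. The wrist force readings I took during the job never rose above about 4 N.

No check failed. The one disagreement was that my images sat about 1 pixel (1–2 mm) off the fitted feeder pose, so I corrected for it by comparing pegs with each other. The job handed in without giving a verdict.

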